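Check-weigh a sample jar on the two-pan balance

ROBOT

A 6-joint arm with a two-finger parallel gripper is mounted at the origin on a cart in front of the work surface, level with it; the furniture and walls round the work are solid. World frame = base frame: x ahead of the robot, y to its left, z up, the work surface at z = 0. Lengths are in m, angles in rad, forces in N, time in s.
With the tool pointing down it reaches from about 0.35 to 0.875 m from the base axis. Payload 4.2 kg.
Tool frame: the origin (TCP) lies where the fingers leave the gripper's body, on its centre line; the fingertips stand 73 mm ahead of it and the grasp point (between the pads) lies 54 mm ahead of it (env.hold_point_z is the distance from the TCP to the grasp point, in m); z points along the fingers, y is the line along which they close (so a half turn about z gives the same grasp; the last joint's range is limited). The gripper opens to 85 mm and grips with 20 to 120 N. Pads are 22 mm wide; open, the fingers measure 114 mm over their backs; the gripper's body (76 mm by 85 mm) begins 54 mm behind the grasp point. The pads swing forward as they close: fully open they stand 13 mm farther back than shut.
Start: joints at [-0.85, 0.385, 0.008, 0, -1.194, -0.259], TCP at [0.278, -0.56, 0.304] pointing down, gripper open.
Joint ranges: [-3.14, 3.14], [-1.21, 2.06], [-1.07, 1.41], [-3.16, 2.05], [-2.99, -0.16], [-3.1, 3.1]. Speed limits (rad/s): [2.79, 2.79, 3.14, 3.14, 3.14, 3.14].

INTERFACE

Orientations are given as a unit quaternion [x, y, z, w].
In Python, from workcell import monitor, vision, env gives the robot as it stands.
- The arm moves only by the tool step_arm, never from a script. Its argument "commands" is a list that holds one entry, the list of rows, each a list of 7 numbers: the turn, a rotation vector about the world's x, y, z in degrees, then the shift along the world's x, y, z in mm, then the opening, from 0 (shut) to 1 (fully open). A call has 1 to 8 rows; each row is the pose to reach, as a shift and turn from the pose commanded when the call began; what a row does not reach only later rows make up. A row lasts 1/12 s, in which the tool goes at most 41.7 mm and 7.16 degrees, less where a joint would pass 70% of its speed; a pose out of reach is approached as far as the arm can. A call with a gripper value outside its range is refused whole. The fingers move at their own pace and stop on an object; "newtons" is the grip in N (left out, the last holds). Time passes only in rows, so rows that repeat a pose let the fingers close. It gives the time, the measured TCP pose, the force, the opening and the grip force at its end, in the units of the state.
- monitor.sense(): the state, without advancing time (a new reading comes with each control period).
- vision.capture(name): name is "scene" or "top"; returns the picture (400x640x3 uint8, red, green, blue); there is no depth.
- vision.camera_params(name): a dict with "K" (3x3 intrinsics, pixels), "xyz" and "rotation" of the camera in the world. Camera axes: x right, y up, looking along -z (the intrinsics and any distortion apply to the point x, -y, -z); pixel columns grow to the right and rows downward; lengths in m; the calibration is good to about 2 mm. A picture is of the moment at which its call begins. camera_params takes no time and is no camera call.
- env.sign_off(): hands the job in; it is judged then, once.
The state is a dict: "time": time; "qpos": joint angles; "dq": joint speeds; "effort": joint torques, N m; "ee_pos": TCP position; "tool_rot": TCP orientation; "wrist_force": force on the tool from outside, world axes, zero at the start; "ft_torque": the same for the moment, N m; "opening": finger opening in m; "finger_force": force on a finger pad.
Only numpy, scipy, OpenCV 4.12 (cv2) and the standard library are available. Lean on these libraries where they do the work, as an engineer would, in place of code of your own. Each camera call takes 0.05 s, during which the arm holds its last target. There are 200 camera calls.

TASK

Check-weigh the small white screw-cap jar: stand it on the empty pan of the two-pan balance, let go of it and wait until the beam has come to rest. If it is heavier than the steel weight on the other pan (the jar's pan sinks lower than the other), move it to the square tray; if it is lighter (its pan stays the higher one), move it to the round tray. Leave it standing upright inside that tray, released.

Things in the scene. Friction and masses are not known exactly. Their poses are not given: they have to be found in the camera images.
- sample_jar: the jar to weigh: white plastic screw-top jar, white ribbed cap, paper label, upright, 75 mm tall; body 48 mm across up to 60 mm height, cap 51 mm above that. Its mass varies from start to start, 65 to 175 g. Origin at the centre of its underside, z up. The similar smaller vial nearby (35 mm across, 50 mm tall) is not wanted
- sample_pan: empty pan of the grey balance: flat steel disc, 100 mm across, no rim, on the beam's left end. Always level. Origin on its centre line, 30 mm below its upper surface; z up. Upper surface about 118 mm above the bench when empty, 105 mm with the beam level, 92 mm fully down. The other pan, 220 mm to its right, carries a fixed knobbed steel weight: 120 g, 34 mm across, 46 mm tall
- beam (a joint): tilt of the balance beam in rad: 0 level, positive when the sample pan is lower than the reference pan (jar heavier), negative when it is higher (jar lighter); stops at -0.12 and +0.12. Empty, it rests at -0.12. A weak spring centres it: a difference of 10 g or more drives it practically to its stop; it settles in 2 to 3 s
- square_tray: for jars heavier than the reference: shallow open square aluminium tray, fixed to the bench, 116 x 116 mm outside, 14 mm high, walls 4 mm thick, inner floor 4 mm above the bench. Origin at the centre of its underside, z up, x and y along its sides
- round_tray: for jars lighter than the reference: shallow open round aluminium tray, fixed to the bench, 116 mm across outside, 14 mm high, wall 4 mm thick, inner floor 4 mm above the bench. Origin at the centre of its underside, z up
Mind the look-alikes: they are no part of the job. Leave any yellow look-alike of the round_tray alone.

How it is judged:
On the way:
1. the jar stands on the sample pan, let go of, with the beam at rest (contact force between sample_jar and sample_pan above 0.3 N and contact force between sample_jar and the fingers below 0.05 N and angle between sample_jar's own z axis and vertical below 0.17 rad and velocity of joint beam between -0.05 and 0.05 rad/s), for 0.3 s.
At the end, for the whole second after the job is handed in: the jar stands upright (within about 5 degrees), at rest and released, on the floor of the right tray, its centre within 42 mm of the tray's centre: the square tray if it is heavier than the 120 g reference, the round tray if it is lighter (within about 10 g of the reference either tray is accepted) (angle between sample_jar's own z axis and vertical below 0.1 rad and linear speed of sample_jar below 0.02 m/s and ((horizontal distance between sample_jar and square_tray below 0.042 m and contact force between sample_jar and square_tray above 1.08 N) or (horizontal distance between sample_jar and round_tray below 0.042 m and contact force between sample_jar and round_tray between 0.4 and 1.27 N))); the robot touches nothing.
It fails at once if the jar is tipped over (angle between sample_jar's own z axis and vertical above 0.8 rad).
It also fails if it takes over 59 s, if anything falls off the work surface, if the arm or the gripper's body presses on something with over 40 N, if the wrist force passes 120 N, or if a joint passes its speed limit or range.

## Working session

There is one attempt and no reset: what is moved stays moved. The work goes in short steps, Python scripts to look and compute and a tool call to move; the robot and the scene stay as the last step left them, time stands still between calls to the robot, and variables do not carry over. Pictures are saved under pics/ and viewed, at most 10 in all, crops included, and the job is handed in when it is done.

Besides the shell and the picture viewer there is one more tool, called after "Call:" as name(argument=value, ...) on one line, values as JSON. step_arm: Moves the arm, as the interface text tells. Its arguments: {"type":"object","properties":{"commands":{"type":"array"},"newtons":{"type":"number"}},"required":["commands"]}

```bash
mkdir -p pics; cat > h.py <<'E'
import numpy as np, cv2
from workcell import monitor, vision, env
def ray(name,u,v,z):
    p=vision.camera_params(name);K=np.array(p["K"]);R=np.array(p["rotation"]);o=np.array(p["xyz"])
    if R.shape!=(3,3):
        from scipy.spatial.transform import Rotation as Ro
        R=Ro.from_quat(R.ravel()).as_matrix()
    d=np.linalg.inv(K)@[u,v,1]; d=R@(d*[1,-1,-1])
    return o+d*(z-o[2])/d[2]
def snap(name,fn):
    im=vision.capture(name);im=np.array(im);cv2.imwrite("pics/"+fn,im[:,:,::-1]);return im
E
python3 - <<'E'
from h import *
for n in("scene","top"):
    snap(n,n+"0.png");print(vision.camera_params(n))
print(monitor.sense())
E
```

```text
{'K': array([[439.85725817,   0.        , 314.64494137],
       [  0.        , 439.85725817, 201.08253597],
       [  0.        ,   0.        ,   1.        ]]), 'xyz': array([-0.16409193,  0.69349225,  0.92877259]), 'rotation': array([-0.14255992,  0.37888049,  0.84890321, -0.33983758])}
{'K': array([[385.52478938,   0.        , 318.37848968],
       [  0.        , 385.52478938, 199.61088543],
       [  0.        ,   0.        ,   1.        ]]), 'xyz': array([0.32207399, 0.00514335, 1.4094881 ]), 'rotation': array([-0.03932122,  0.04732242,  0.71542571, -0.69597448])}
{'time': 0.1, 'qpos': array([-8.50371148e-01,  3.85513401e-01,  6.76803506e-03, -4.35858760e-04,
       -1.19401648e+00, -2.58614155e-01]), 'dq': array([-1.09691367e-03, -1.73043350e-03,  1.88069191e-03,  4.08036958e-05,
       -1.14719777e-04,  1.78573074e-03]), 'effort': array([-5.81674994e-04, -3.93320560e+01,  1.88929403e+01,  4.19795573e+00,
       -2.56148713e-03, -1.78632948e-06]), 'ee_pos': array([ 0.27834428, -0.55917712,  0.30291251]), 'tool_rot': array([-2.28780732e-01,  9.73477462e-01,  9.62588056e-04, -2.83320710e-04]), 'wrist_force': array([ 0.35837585, -0.67854749, -0.38815385]), 'ft_torque': array([-0.00152557, -0.0531975 , -0.03283317]), 'finger_force': 0.0, 'opening': 0.08542073956863945}
```

View pics/top0.png

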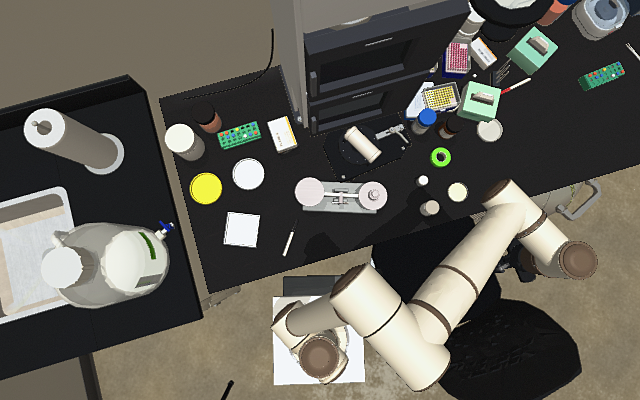

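View pics/scene0.png

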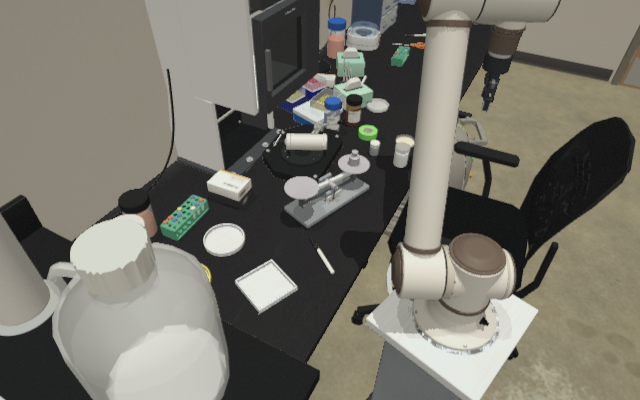

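The top view shows the sample pan at (309,193), the white round tray at (248,174), the square tray at (241,230) and the yellow look-alike at (206,189). The jar is either (458,192) or (430,208), so I'll zoom in.

```bash
python3 - <<'E'
from h import *
a=cv2.imread("pics/top0.png");b=cv2.imread("pics/scene0.png")
A=cv2.resize(a[150:240,390:510],None,fx=5,fy=5);B=cv2.resize(b[120:180,340:430],None,fx=5,fy=5)
c=np.zeros((A.shape[0]+0,0,3),np.uint8)
B=cv2.copyMakeBorder(B,0,A.shape[0]-B.shape[0],0,0,cv2.BORDER_CONSTANT)
cv2.imwrite("pics/z.png",cv2.resize(np.hstack([A,B]),None,fx=.75,fy=.75))
hsv=cv2.cvtColor(a,cv2.COLOR_BGR2HSV)
m=((hsv[:,:,2]>120)&(hsv[:,:,1]<90)).astype(np.uint8)
for (x0,y0,x1,y1,z,n) in [(225,155,270,192,.014,"round"),(218,205,262,255,.014,"sq"),(415,172,475,220,.075,"jar?"),(290,172,330,215,.118,"pan")]:
    s=m[y0:y1,x0:x1]
    for c in cv2.findContours(s,cv2.RETR_EXTERNAL,cv2.CHAIN_APPROX_NONE)[0]:
        if cv2.contourArea(c)<40: continue
        (cx,cy),(w,h),an=cv2.minAreaRect(c); M=cv2.moments(c); u,v=M['m10']/M['m00']+x0,M['m01']/M['m00']+y0
        (ex,ey),r=cv2.minEnclosingCircle(c)
        print(n,(u,v),(w,h,an),(ex+x0,ey+y0,r),ray("top",u,v,z).round(4),ray("top",cx+x0,cy+y0,z).round(4))
E
```

```text
round (247.9164987687486, 173.32594582493843) (31.0, 31.0, 90.0) (247.9329891204834, 173.35567092895508, 15.990660667419434) [0.598  0.2428 0.014 ] [0.5974 0.2443 0.014 ]
sq (241.41153519932146, 229.13723494486854) (32.593475341796875, 32.6365852355957, 7.4314093589782715) (241.0, 229.0, 22.803607940673828) [0.394  0.2674 0.014 ] [0.3941 0.268  0.014 ]
jar? (431.3117178612059, 206.9613196814562) (14.0, 14.0, 90.0) (430.9285717010498, 207.71428680419922, 7.987655162811279) [ 0.4498 -0.4055  0.075 ] [ 0.4497 -0.4044  0.075 ]
jar? (457.0509803921569, 191.86797385620915) (18.384775161743164, 18.384775161743164, 45.0) (457.5303039550781, 191.9040412902832, 9.963038444519043) [ 0.5005 -0.4995  0.075 ] [ 0.5018 -0.5012  0.075 ]
jar? (422.84391534391534, 179.6904761904762) (9.0, 9.0, 90.0) (422.8559322357178, 179.60169506072998, 4.8931684494018555) [ 0.547  -0.3819  0.075 ] [ 0.5477 -0.3807  0.075 ]
pan (312.9203331522723, 194.08926308165852) (33.0, 34.0, 90.0) (313.7372875213623, 195.7372875213623, 20.889698028564453) [0.5003 0.0062 0.118 ] [0.5024 0.0092 0.118 ]
```

View pics/z.png

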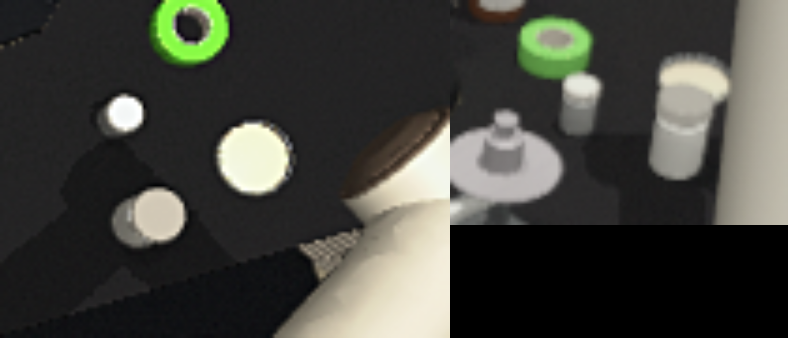

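The jar is at top (431,208), its cap grey in the arm's shadow. The vial is at (423,180), and (457,192) is a low lid. Next I'll refine the jar and pan positions.

```bash
python3 - <<'E'
from h import *
a=cv2.imread("pics/top0.png",0);b=cv2.imread("pics/scene0.png",0)
def hough(x0,y0,x1,y1,r0,r1,z,n,p2=12):
    s=cv2.resize(a[y0:y1,x0:x1],None,fx=6,fy=6,interpolation=cv2.INTER_CUBIC)
    c=cv2.HoughCircles(s,cv2.HOUGH_GRADIENT,1,30,param1=80,param2=p2,minRadius=int(r0*6),maxRadius=int(r1*6))
    for u,v,r in (c[0][:3] if c is not None else []):
        U,V=(u+.5)/6-.5+x0,(v+.5)/6-.5+y0; print(n,(U,V,r/6),ray("top",U,V,z).round(4))
hough(415,193,447,223,6.3,8.5,.075,"jar")
hough(285,170,335,215,13,17,.118,"pan")
hough(225,155,270,192,14.5,18,.014,"round")
print("scene jar",ray("scene",402.1,147.5,.075))
# scene pan: ellipse of bright blob
s=b[170:205,275:325]; m=(s>140).astype(np.uint8); 
for c in cv2.findContours(m,cv2.RETR_EXTERNAL,cv2.CHAIN_APPROX_NONE)[0]:
    if cv2.contourArea(c)>150:
        e=cv2.fitEllipse(c);print(e,ray("scene",e[0][0]+275,e[0][1]+170,.118))
p=ray("top",431,207,.075)-monitor.sense()["ee_pos"];print(p)
E
```

```text
jar (np.float32(431.5), np.float32(207.0), np.float32(7.2666664)) [ 0.4497 -0.4062  0.075 ]
jar (np.float32(426.0), np.float32(208.66667), np.float32(6.5166664)) [ 0.4444 -0.3866  0.075 ]
pan (np.float32(309.33334), np.float32(191.5), np.float32(14.683333)) [0.5095 0.0181 0.118 ]
round (np.float32(248.0), np.float32(173.33333), np.float32(15.833333)) [0.598  0.2425 0.014 ]
scene jar [ 0.44321377 -0.39954474  0.075     ]
((27.54425048828125, 16.94117546081543), (21.77493667602539, 38.55051040649414), 86.55042266845703) [0.50397289 0.01499336 0.118     ]
[ 0.17139203  0.15473108 -0.22791251]
```

Call:
step_arm(commands=[[[0, 0, -7, 30, 27, 0, 1], [0, 0, -14, 60, 54, -10, 1], [0, 0, -21, 90, 81, -40, 1], [0, 0, -28, 120, 108, -70, 1], [0, 0, -34, 145, 132, -100, 1], [0, 0, -40, 170, 153, -130, 1], [0, 0, -40, 170, 153, -130, 1], [0, 0, -40, 170, 153, -130, 1]]], newtons=25)

```text
time: 0.77
ee_pos: [0.4491, -0.4027, 0.1688]
tool_rot: [0.116, 0.993, 0.002, -0.004]
wrist_force: [-0.8, 0.0, -0.8]
opening: 0.0855
finger_force: 0.0
```

```bash
python3 - <<'E'
from h import *
t=snap("top","t1.png");s=snap("scene","s1.png")
A=cv2.resize(t[150:250,380:480],(500,500));B=cv2.resize(s[80:200,340:440],(417,500))
cv2.imwrite("pics/z1.png",cv2.resize(np.hstack([A,B])[:,:,::-1],None,fx=.85,fy=.85))
print(monitor.sense()["ee_pos"],monitor.sense()["tool_rot"])
E
```

```text
[ 0.44868806 -0.40590208  0.17291307] [ 1.16872266e-01  9.93146123e-01  3.18780648e-04 -1.24477600e-03]
```

View pics/z1.png

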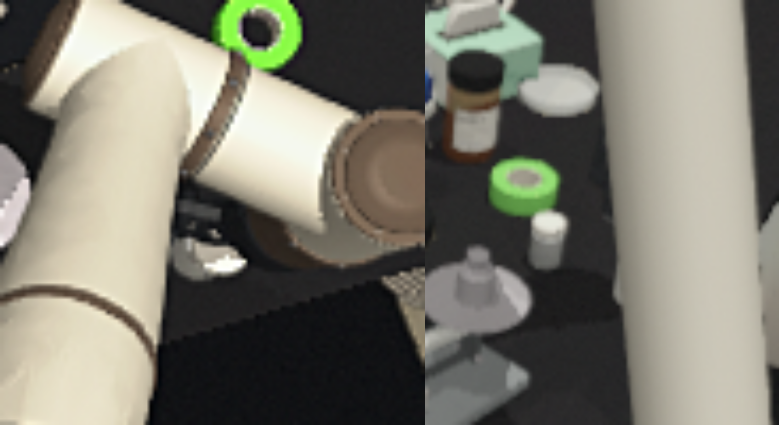

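The arm hides the jar in both views. The pose matches the estimate, so I'll descend and watch the force.

Call:
step_arm(commands=[[[0, 0, 0, 0, 0, -15, 1], [0, 0, 0, 0, 0, -30, 1], [0, 0, 0, 0, 0, -45, 1], [0, 0, 0, 0, 0, -58, 1], [0, 0, 0, 0, 0, -70, 1], [0, 0, 0, 0, 0, -79, 1], [0, 0, 0, 0, 0, -79, 1], [0, 0, 0, 0, 0, -79, 1]]])

```text
time: 1.53
ee_pos: [0.4482, -0.4073, 0.0955]
tool_rot: [0.118, 0.993, -0.0, 0.0]
wrist_force: [0.9, -0.4, 0.6]
opening: 0.0851
finger_force: 0.0
```

Call:
step_arm(commands=[[[0, 0, 0, 0, 0, 0, 0.5], [0, 0, 0, 0, 0, 0, 0.5], [0, 0, 0, 0, 0, 0, 0.4], [0, 0, 0, 0, 0, 0, 0.4], [0, 0, 0, 0, 0, 0, 0.4], [0, 0, 0, 0, 0, 0, 0.4], [0, 0, 0, 0, 0, 0, 0.4], [0, 0, 0, 0, 0, 0, 0.4]]])

```text
time: 2.2
ee_pos: [0.4489, -0.407, 0.0959]
tool_rot: [0.118, 0.993, -0.001, 0.001]
wrist_force: [-1.0, -1.6, 5.9]
opening: 0.0479
finger_force: 24.9
```

Call:
step_arm(commands=[[[0, 0, 0, 0, 0, 10, 0.3], [0, 0, 0, 0, 0, 35, 0.3], [0, 0, 0, 0, 0, 65, 0.3], [0, 0, 0, 0, 0, 95, 0.3], [0, 0, 0, 0, 0, 125, 0.3], [0, 0, 0, 0, 0, 155, 0.3], [0, 0, 0, 0, 0, 180, 0.3], [0, 0, 0, 0, 0, 180, 0.3]]])

```text
time: 2.87
ee_pos: [0.4501, -0.4074, 0.2813]
tool_rot: [0.117, 0.993, -0.003, 0.005]
wrist_force: [1.1, -0.3, 0.0]
opening: 0.0476
finger_force: 26.3
```

Call:
step_arm(commands=[[[0, 0, 0, 4, 25, 0, 0.3], [0, 0, 0, 8, 55, 0, 0.3], [0, 0, 0, 12, 85, 0, 0.3], [0, 0, 0, 16, 115, 0, 0.3], [0, 0, 0, 20, 145, 0, 0.3], [0, 0, 0, 24, 175, 0, 0.3], [0, 0, 0, 28, 205, 0, 0.3], [0, 0, 0, 30, 220, 0, 0.3]]])

```text
time: 3.53
ee_pos: [0.4779, -0.1836, 0.2743]
tool_rot: [0.117, 0.993, 0.001, -0.001]
wrist_force: [0.1, -0.3, -0.8]
opening: 0.0477
finger_force: 26.4
```

Call:
step_arm(commands=[[[0, 0, 0, 4, 25, 0, 0.3], [0, 0, 0, 8, 55, 0, 0.3], [0, 0, 0, 12, 85, 0, 0.3], [0, 0, 0, 16, 115, 0, 0.3], [0, 0, 0, 20, 145, 0, 0.3], [0, 0, 0, 24, 170, 0, 0.3], [0, 0, 0, 27, 190, 0, 0.3], [0, 0, 0, 28, 202, 0, 0.3]]])

```text
time: 4.2
ee_pos: [0.5061, 0.0176, 0.2743]
tool_rot: [0.117, 0.993, 0.0, -0.001]
wrist_force: [-0.4, 0.4, -1.1]
opening: 0.0479
finger_force: 26.4
```

```bash
python3 - <<'E'
from h import *
s=snap("scene","s2.png");t=snap("top","t2.png")
B=cv2.resize(s[100:230,250:400],(600,520));
cv2.imwrite("pics/z2.png",B[:,:,::-1])
x=monitor.sense();print(x["ee_pos"],x["opening"],x["wrist_force"],x["tool_rot"],x["qpos"])
E
```

```text
[0.50616481 0.01696495 0.27438201] 0.04817601936302085 [ 0.45442447 -0.13938122 -1.39073035] [ 1.16697490e-01  9.93167287e-01  2.89877838e-05 -6.59179946e-04] [ 3.54214943e-01  2.09055285e-01 -3.21992137e-01 -7.53438506e-04
 -1.04089741e+00 -2.15855812e+00]
```

View pics/z2.png

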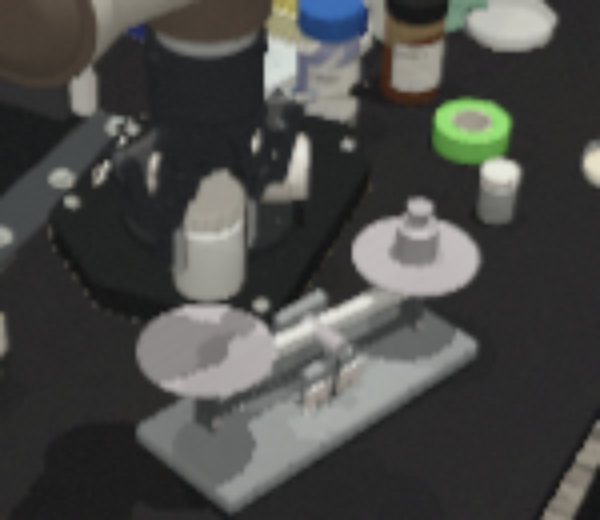

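The jar is held upright with its bottom at crop (208,288), above the pan at crop (207,350). I'll compare the two positions.

```bash
python3 - <<'E'
from h import *
s=cv2.imread("pics/s2.png")
g=cv2.cvtColor(s,cv2.COLOR_BGR2GRAY)[174:202,280:322]
m=(g>105).astype(np.uint8);c=max(cv2.findContours(m,cv2.RETR_EXTERNAL,cv2.CHAIN_APPROX_NONE)[0],key=cv2.contourArea)
h=cv2.boundingRect(c);e=cv2.fitEllipse(cv2.convexHull(c));print(h,e,ray("scene",280+e[0][0],174+e[0][1],.118))
print(ray("scene",250+207/4-.4,100+349/4-.4,.118),ray("scene",250+209/4-.4,100+281/4-.4,.179))
E
```

```text
(4, 0, 38, 28) ((22.299074172973633, 12.834249496459961), (26.637008666992188, 38.127891540527344), 74.61575317382812) [0.5047992  0.01514498 0.118     ]
[0.50668051 0.01707627 0.118     ] [0.50575689 0.01563519 0.179     ]
```

Call:
step_arm(commands=[[[0, 0, 0, 0, 0, -15, 0.3], [0, 0, 0, 0, 0, -30, 0.3], [0, 0, 0, 0, 0, -43, 0.3], [0, 0, 0, 0, 0, -53, 0.3], [0, 0, 0, 0, 0, -59, 0.3], [0, 0, 0, 0, 0, -63, 0.3], [0, 0, 0, 0, 0, -65, 0.3], [0, 0, 0, 0, 0, -65, 0.3]]])

```text
time: 4.97
ee_pos: [0.5065, 0.0152, 0.21]
tool_rot: [0.118, 0.993, -0.0, -0.0]
wrist_force: [-0.4, -0.2, -0.6]
opening: 0.0481
finger_force: 26.4
```

Call:
step_arm(commands=[[[0, 0, 0, 0, 0, 0, 0.6], [0, 0, 0, 0, 0, 0, 0.65], [0, 0, 0, 0, 0, 0, 0.75], [0, 0, 0, 0, 0, 0, 0.9], [0, 0, 0, 0, 0, 0, 1], [0, 0, 0, 0, 0, 0, 1], [0, 0, 0, 0, 0, 0, 1], [0, 0, 0, 0, 0, 0, 1]]])

```text
time: 5.63
ee_pos: [0.5065, 0.0155, 0.2099]
tool_rot: [0.118, 0.993, 0.0, 0.0]
wrist_force: [-0.0, -0.2, -0.5]
opening: 0.0856
finger_force: 0.0
```

```bash
python3 - <<'E'
from h import *
s=snap("scene","s3.png")
cv2.imwrite("pics/z3.png",cv2.resize(s[120:230,250:400],(600,440))[:,:,::-1])
E
```

```text
(no output)
```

View pics/z3.png

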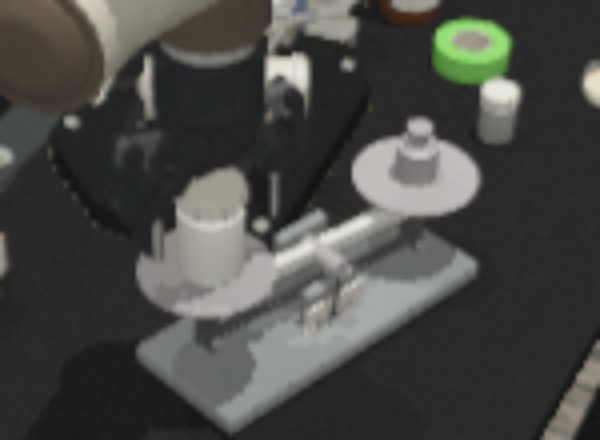

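The jar stands released on the pan, which is still high at crop (207,270). I'll wait for the beam to settle.

Call:
step_arm(commands=[[[0, 0, 0, 0, 0, 0, 1], [0, 0, 0, 0, 0, 0, 1], [0, 0, 0, 0, 0, 0, 1], [0, 0, 0, 0, 0, 0, 1], [0, 0, 0, 0, 0, 0, 1], [0, 0, 0, 0, 0, 0, 1], [0, 0, 0, 0, 0, 0, 1], [0, 0, 0, 0, 0, 0, 1]]])

```text
time: 6.35
ee_pos: [0.5065, 0.0155, 0.2099]
tool_rot: [0.118, 0.993, 0.0, 0.0]
wrist_force: [-0.4, 0.7, 0.0]
opening: 0.0853
finger_force: 0.0
```

Call:
step_arm(commands=[[[0, 0, 0, 0, 0, 0, 1], [0, 0, 0, 0, 0, 0, 1], [0, 0, 0, 0, 0, 0, 1], [0, 0, 0, 0, 0, 0, 1], [0, 0, 0, 0, 0, 0, 1], [0, 0, 0, 0, 0, 0, 1], [0, 0, 0, 0, 0, 0, 1], [0, 0, 0, 0, 0, 0, 1]]])

```text
time: 7.02
ee_pos: [0.5065, 0.0155, 0.2099]
tool_rot: [0.118, 0.993, -0.0, 0.0]
wrist_force: [-0.3, -0.2, -0.4]
opening: 0.0854
finger_force: 0.0
```

Call:
step_arm(commands=[[[0, 0, 0, 0, 0, 0, 1], [0, 0, 0, 0, 0, 0, 1], [0, 0, 0, 0, 0, 0, 1], [0, 0, 0, 0, 0, 0, 1], [0, 0, 0, 0, 0, 0, 1], [0, 0, 0, 0, 0, 0, 1], [0, 0, 0, 0, 0, 0, 1], [0, 0, 0, 0, 0, 0, 1]]])

```text
time: 7.68
ee_pos: [0.5065, 0.0155, 0.2099]
tool_rot: [0.118, 0.993, -0.0, -0.0]
wrist_force: [-0.7, -1.6, 0.1]
opening: 0.0853
finger_force: 0.0
```

Call:
step_arm(commands=[[[0, 0, 0, 0, 0, 0, 1], [0, 0, 0, 0, 0, 0, 1], [0, 0, 0, 0, 0, 0, 1], [0, 0, 0, 0, 0, 0, 1], [0, 0, 0, 0, 0, 0, 1], [0, 0, 0, 0, 0, 0, 1], [0, 0, 0, 0, 0, 0, 1], [0, 0, 0, 0, 0, 0, 1]]])

```text
time: 8.35
ee_pos: [0.5065, 0.0155, 0.2099]
tool_rot: [0.118, 0.993, -0.0, 0.0]
wrist_force: [0.6, 0.3, 0.9]
opening: 0.0852
finger_force: 0.0
```

```bash
python3 - <<'E'
from h import *
s=snap("scene","s4.png")
C=lambda i:cv2.resize(i[120:230,250:400],(400,293))
cv2.imwrite("pics/z4.png",np.hstack([C(cv2.imread("pics/s2.png")),C(s[:,:,::-1])]))
print(monitor.sense()["time"])
E
```

```text
8.4
```

View pics/z4.png

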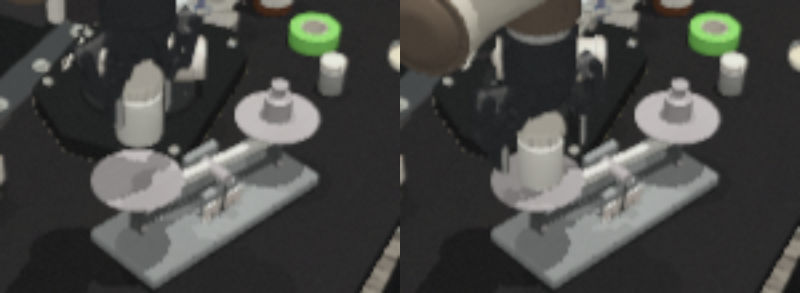

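The beam hasn't moved (pan ellipse at (137,180) left and (537,180) right), so the jar is lighter and goes to the round tray.

Call:
step_arm(commands=[[[0, 0, 0, 0, 0, 0, 0.5], [0, 0, 0, 0, 0, 0, 0.5], [0, 0, 0, 0, 0, 0, 0.3], [0, 0, 0, 0, 0, 0, 0.3], [0, 0, 0, 0, 0, 0, 0.3], [0, 0, 0, 0, 0, 0, 0.3], [0, 0, 0, 0, 0, 0, 0.3], [0, 0, 0, 0, 0, 0, 0.3]]], newtons=25)

```text
time: 9.07
ee_pos: [0.5064, 0.0155, 0.2099]
tool_rot: [0.118, 0.993, -0.0, -0.0]
wrist_force: [0.5, -0.6, 0.4]
opening: 0.0472
finger_force: 19.2
```

Call:
step_arm(commands=[[[0, 0, 0, 0, 0, 8, 0.3], [0, 0, 0, 0, 0, 25, 0.3], [0, 0, 0, 0, 0, 45, 0.3], [0, 0, 0, 0, 0, 65, 0.3], [0, 0, 0, 0, 0, 82, 0.3], [0, 0, 0, 0, 0, 90, 0.3], [0, 0, 0, 0, 0, 90, 0.3], [0, 0, 0, 0, 0, 90, 0.3]]])

```text
time: 9.73
ee_pos: [0.5061, 0.0155, 0.2997]
tool_rot: [0.118, 0.993, 0.0, -0.0]
wrist_force: [0.8, -0.2, -1.9]
opening: 0.0469
finger_force: 19.5
```

Call:
step_arm(commands=[[[0, 0, 3, 10, 25, 0, 0.3], [0, 0, 6, 23, 57, 0, 0.3], [0, 0, 9, 37, 91, 0, 0.3], [0, 0, 12, 51, 126, 0, 0.3], [0, 0, 15, 65, 161, 0, 0.3], [0, 0, 18, 79, 196, 0, 0.3], [0, 0, 20, 88, 219, 0, 0.3], [0, 0, 20, 91, 227, 0, 0.3]]])

```text
time: 10.4
ee_pos: [0.5979, 0.2458, 0.2967]
tool_rot: [-0.058, 0.998, -0.001, -0.002]
wrist_force: [0.5, 0.2, -1.5]
opening: 0.0467
finger_force: 19.6
```

Call:
step_arm(commands=[[[0, 0, 0, 0, 0, -20, 0.3], [0, 0, 0, 0, 0, -45, 0.3], [0, 0, 0, 0, 0, -70, 0.3], [0, 0, 0, 0, 0, -95, 0.3], [0, 0, 0, 0, 0, -120, 0.3], [0, 0, 0, 0, 0, -140, 0.3], [0, 0, 0, 0, 0, -150, 0.3], [0, 0, 0, 0, 0, -150, 0.3]]])

```text
time: 11.07
ee_pos: [0.5957, 0.241, 0.146]
tool_rot: [-0.056, 0.998, -0.002, -0.004]
wrist_force: [-0.0, -0.9, -1.0]
opening: 0.0467
finger_force: 19.6
```

```bash
python3 - <<'E'
from h import *
s=snap("scene","s5.png")
cv2.imwrite("pics/z5.png",cv2.resize(s[130:310,150:350],(600,540))[:,:,::-1])
x=monitor.sense();print(x["ee_pos"],x["opening"],x["wrist_force"])
E
```

```text
[0.59687546 0.24172087 0.14826514] 0.04650663875544628 [ 0.22432815  0.38740361 -0.01110229]
```

View pics/z5.png

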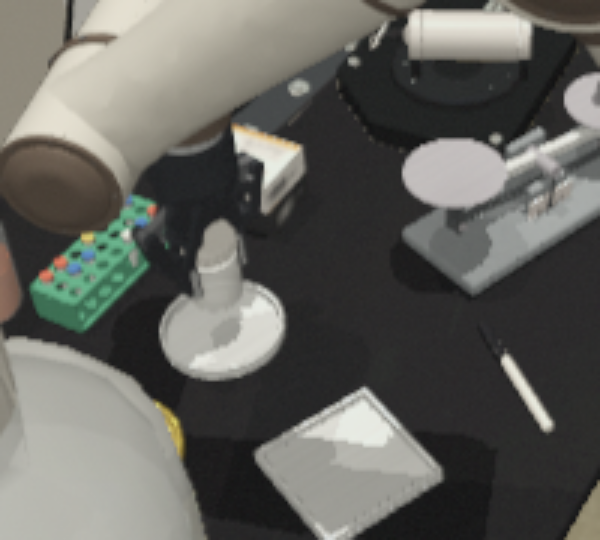

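The jar is over the white round tray, centred at crop (222,325). I'll lower and release it.

Call:
step_arm(commands=[[[0, 0, 0, 0, 0, -15, 0.3], [0, 0, 0, 0, 0, -28, 0.3], [0, 0, 0, 0, 0, -39, 0.3], [0, 0, 0, 0, 0, -46, 0.3], [0, 0, 0, 0, 0, -50, 0.3], [0, 0, 0, 0, 0, -52, 0.3], [0, 0, 0, 0, 0, -54, 0.3], [0, 0, 0, 0, 0, -54, 0.3]]])

```text
time: 11.78
ee_pos: [0.5979, 0.2428, 0.0966]
tool_rot: [-0.057, 0.998, 0.0, 0.001]
wrist_force: [0.2, 0.9, -0.4]
opening: 0.0465
finger_force: 19.6
```

Call:
step_arm(commands=[[[0, 0, 0, 0, 0, 0, 0.6], [0, 0, 0, 0, 0, 0, 0.65], [0, 0, 0, 0, 0, 0, 0.75], [0, 0, 0, 0, 0, 0, 0.9], [0, 0, 0, 0, 0, 0, 1], [0, 0, 0, 0, 0, 0, 1], [0, 0, 0, 0, 0, 0, 1], [0, 0, 0, 0, 0, 0, 1]]])

```text
time: 12.45
ee_pos: [0.5975, 0.2425, 0.0959]
tool_rot: [-0.056, 0.998, -0.0, 0.0]
wrist_force: [0.3, -0.3, -0.4]
opening: 0.0854
finger_force: 0.0
```

Call:
step_arm(commands=[[[0, 0, 0, 0, 0, 15, 1], [0, 0, 0, 0, 0, 35, 1], [0, 0, 0, 0, 0, 60, 1], [0, 0, 0, 0, 0, 90, 1], [0, 0, 0, 0, 0, 120, 1], [0, 0, 0, 0, 0, 140, 1], [0, 0, 0, 0, 0, 150, 1], [0, 0, 0, 0, 0, 150, 1]]])

```text
time: 13.12
ee_pos: [0.5983, 0.243, 0.2488]
tool_rot: [-0.056, 0.998, 0.001, 0.002]
wrist_force: [0.8, 0.1, 0.0]
opening: 0.0855
finger_force: 0.0
```

```bash
python3 - <<'E'
from h import *
s=snap("scene","s6.png")
cv2.imwrite("pics/z6.png",cv2.resize(s[130:310,150:350],(600,540))[:,:,::-1])
x=monitor.sense();print(x["ee_pos"],x["opening"],x["wrist_force"])
E
```

```text
[0.59744507 0.24258026 0.24637634] 0.08566868982278959 [-0.01056707 -0.00830633 -1.15584273]
```

View pics/z6.png

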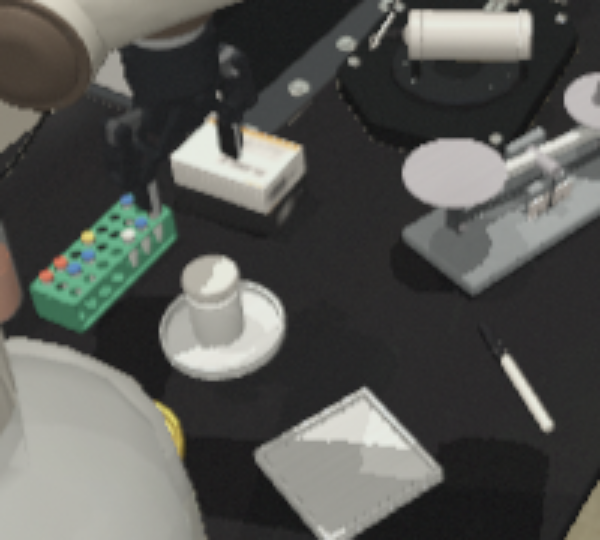

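The jar stands upright at the centre of the round tray, base near crop (218,335), with the gripper clear above it.

```bash
python3 -c "
from workcell import env
print(env.sign_off())"
```

```text
the job is handed in; nothing more can be done
None
```

The jar was lighter than the 120 g reference (its pan stayed up at the stop), so I left it standing upright and released in the white round tray and handed the job in at about 13 s; no verdict came back.

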